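# Bring the archive trolley's wheel valve to the top

## Task

The trolley wheel on the slanted bench stand is about to be pumped up: turn it by pushing its spokes with the fingertips, one after another, until the valve stem is at the very top of the wheel, pointing straight up the slope, and leave it at rest there. Grip nothing, do not push on the tyre or the valve stem, do not draw the wheel off its spindle, and leave the other things on the table where they are.

Things in the scene. Friction and masses are not known exactly. Their poses are not given: they have to be found in the camera images.
- spindle: Fixed spindle the wheel turns on. Origin on the axle at the tyre's middle plane, 165 mm above the table. z: along the axle, out of the wheel's open face, 45 degrees above level, leaning away from the robot give or take the yaw. -x: straight up the wheel's slope, so the top of the wheel lies on -x. y: level.
- stand: The fixed dark steel stand; its place and yaw differ each time. Origin on the table right under the spindle's origin, z up. Base plate 200 x 160 x 14 mm; behind the wheel a 34 mm square post, 58 mm from the origin along -x, top 120 mm above the table. The wheel's highest point is 280 mm above the table.
- wheel (a joint): Turn of the wheel about the spindle's z (right-handed), rad; at 0 or any whole turn the valve is at the top. Growing from 0 the valve goes from the spindle's -x side to its -y side. Turns either way beyond a whole turn; bearing drag 0.15 N m (2 to 4 N at a spoke); stays where it is left. Starts between 1.9 and 4.4, valve in the lower part.
- spokes: Five straight grey round spokes, 12 mm thick, at 36, 108, 180, 252 and 324 degrees from the valve. Each runs from 22 mm off the axle (18 mm in front of the tyre's middle plane) to the rim 113 mm off it (6 mm in front); open gaps between. Hub 52 mm diameter, from 22 mm behind to 28 mm in front. Turns with the wheel: origin as spindle, z along the axle, -x to the valve.
- tyre: The black rubber tyre on its grey rim, 300 mm outside diameter, 36 mm thick; clear inside from the axle out to 108 mm. Origin and axes as for the spokes. Not to be pushed.
- valve: The valve stem, an 8 mm brass stem with an 11 mm brass cap, that stands on the rim's inside and points at the hub, in the tyre's middle plane, from 112 to 90 mm from the axle. Origin on the axle, axes as for the spokes. Not to be pushed.
- valve_tip (a point): The inner end of the valve's cap, 90 mm from the axle.
- sleeve (a joint): How far the wheel has been drawn along its spindle, off the shoulder, m; 0 is fully home, where its weight keeps it. It is not locked on.
- glue: Loose white bottle, 48 mm diameter, 140 mm high, standing; origin at the centre of its underside. Bystander, like the next two; they stand 0.16 to 0.29 m from the stand's origin, to either side or in front of the wheel.
- tape: Loose roll of white tape lying flat, 90 mm diameter, 22 mm high; origin at the centre of its underside. Bystander.
- pencup: Loose white cup with pens, 74 mm diameter, 95 mm high, pens to 140 mm; origin at the centre of its underside. Bystander.

How it is judged (in metres and radians):
On the way, in this order (a step that is already met when the one before it is completed fails the run):
1. a spoke is pushed by the fingers (contact force between spokes and the fingers above 0.5 N), for 0.01 s.
2. the valve stem is at the top of the wheel (x of valve_tip in the frame of spindle below -0.08 m and y of valve_tip in the frame of spindle between -0.013 and 0.013 m), for 0.2 s.
At the end, for the whole second after the job is handed in: The valve stem is at the top of the wheel, its inner tip within 13 mm (about 8.3 degrees) to either side of the straight uphill line through the axle; the wheel is at rest and home on its spindle (drawn out less than 6 mm) (all of step 2 and velocity of joint wheel between -0.05 and 0.05 rad/s and value of joint sleeve below 0.006 m); the robot touches nothing.
It fails at once if the tyre is pushed (over 8 N) (contact force between tyre and the fingers above 8 N or contact force between tyre and the arm above 8 N).
It fails at once if the valve stem is pushed (over 3 N) (contact force between valve and the fingers above 3 N or contact force between valve and the arm above 3 N).
It fails at once if the wheel is drawn more than 15 mm along its spindle (value of joint sleeve above 0.015 m).
It fails at once if the glue bottle, tape roll or pen cup is moved more than 25 mm, or tipped (distance of any of glue, tape, pencup from where it was at the start of the episode above 0.025 m or angle between any of glue, tape, pencup's own z axis and vertical above 0.35 rad).
It also fails if it takes over 58 s, if anything falls off the work surface, if the arm or the gripper's body presses on something with over 40 N, if the wrist force passes 120 N, or if a joint passes its speed limit or range.

## Robot

A 6-joint arm with a two-finger parallel gripper is mounted at the origin on the work surface. World frame = base frame: x ahead of the robot, y to its left, z up, the work surface at z = 0. Lengths are in mm, angles in rad, forces in N, time in s.
With the tool pointing down it reaches from about 300 to 775 mm from the base axis. Payload 14.6 kg.
Tool frame: the origin (TCP) lies at the very end of the fingers, on their centre line; the grasp point (between the pads) lies 19 mm behind it; z points along the fingers, y is the line along which they close (so a half turn about z gives the same grasp; the last joint's range is limited). The gripper opens to 94 mm and grips with 3 to 60 N. Pads are 16 mm wide; open, the fingers measure 119 mm over their backs; the gripper's body (75 mm by 177 mm) begins 78 mm behind the grasp point.
Start: joints at [1.135, 0.3, 1.521, -0, 1.321, -0.067], TCP at [198.27, 513.009, 165.846] pointing down, gripper open.
Joint ranges: [-3.03, 3.03], [-0.79, 2.21], [0.23, 2.52], [-1.04, 4.18], [0, 3.07], [-2.55, 2.55]. Speed limits (rad/s): [2.22, 2.22, 2.57, 3.14, 3.14, 3.14].

## Interface

Orientations are given as [roll, pitch, yaw] about the fixed x, y, z axes, in that order (R = Rz(yaw) Ry(pitch) Rx(roll)).
In Python, from cell import manip, optics gives the robot as it stands.
- The arm moves only by the shell command python3 -m crank 'ROWS' [FORCE]. ROWS is JSON, a list of rows, each a list of 7 numbers: the opening in per cent of the stroke, from 0 (shut) to 100 (fully open), then the shift along the tool's x, y, z in mm, then the turn, a rotation vector about the tool's x, y, z in rad. A call has 1 to 10 rows; each row is the pose to reach, as a shift and turn from the pose commanded when the call began, along the tool's axes at that moment; what a row does not reach only later rows make up. A row lasts 1/10 s, in which the tool goes at most 50 mm and 8.59 degrees, less where a joint would pass 70% of its speed; a pose out of reach is approached as far as the arm can. A call with a gripper value outside its range is refused whole. The fingers move at their own pace and stop on an object; FORCE is the grip in N (left out, the last holds). Time passes only in rows, so rows that repeat a pose let the fingers close. It gives the time, the measured TCP pose, the force, the opening and the grip force at its end, in the units of the state.
- manip.read_state(): the state, without advancing time (a new reading comes with each control period).
- optics.camera(name): name is "scene" or "side" or "wrist"; returns (picture, depth): 384x512x3 uint8, red, green, blue; 384x512 float32, mm along the optical axis (not along the pixel's ray), 0 where there is no reading.
- optics.calibration(name): a dict with "camera_matrix" (3x3 intrinsics, pixels), "R" (3x3) and "t" (3): a world point X has camera coordinates R X + t. Camera axes: x right, y down, z forward; pixel columns grow to the right and rows downward; lengths in mm; the calibration is good to about 2 mm. A picture is of the moment at which its call begins: read the wrist's pose just before it. calibration takes no time and is no camera call; for the wrist camera it gives the pose at the moment of the call.
- manip.sign_off(): hands the job in; it is judged then, once.
The state is a dict: "clock": time; "joints": joint angles; "qd": joint speeds; "effort": joint torques, N m; "eef_pos": TCP position; "eef_rot": TCP orientation; "wrist_force": force on the tool from outside, world axes, zero at the start; "moment": the same for the moment, N m; "finger_gap": finger opening in mm; "finger_force": force on a finger pad.
Only numpy, scipy, OpenCV 4.12 (cv2) and the standard library are available. Lean on these libraries where they do the work, as an engineer would, in place of code of your own. Each camera call takes 0.05 s, during which the arm holds its last target. There are 200 camera calls.

## Working session

There is one attempt and no reset: what is moved stays moved. The work goes in short steps, Python scripts to look and compute and a shell command to move; the robot and the scene stay as the last step left them, time stands still between calls to the robot, and variables do not carry over. Pictures are saved under pics/ and viewed, at most 10 in all, crops included, and the job is handed in when it is done.

```bash
ls; mkdir -p pics; python3 - <<'E'
from cell import manip, optics
import cv2,numpy as np
s=manip.read_state();print(s['clock'],s['eef_pos'],s['eef_rot'],s['finger_gap'])
ims=[]
for n in ["scene","side"]:
    p,d=optics.camera(n);c=optics.calibration(n)
    np.savez(f'pics/{n}0.npz',p=p,d=d,K=c['camera_matrix'],R=c['R'],t=c['t'])
    print(n,-np.array(c['R']).T@np.array(c['t']),np.array(c['R'])[2],c['camera_matrix'][0][0])
    cv2.imwrite(f'pics/{n}0.png',cv2.cvtColor(p,cv2.COLOR_RGB2BGR))
E
```

```text
pics
0.0 [198.16557348 512.73272388 165.29312049] [-3.14044067e+00 -8.41066414e-05  2.77275888e+00] 94.05084769914977
scene [1290.04989837  -23.04051386  979.13716547] [-0.63757665  0.05692911 -0.76828061] 435.2479308494037
side [ 471.38927454 -566.54275408  807.71101554] [ 0.15892188  0.65272325 -0.7407403 ] 361.7162869514998
```

View pics/scene0.png

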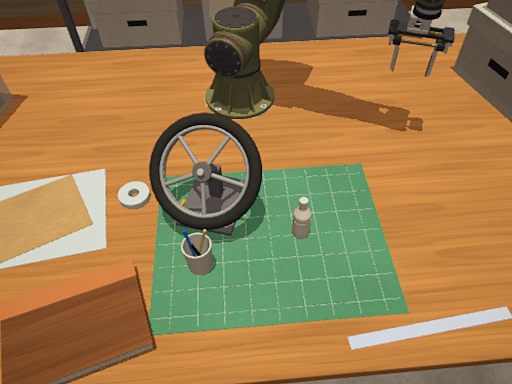

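View pics/side0.png

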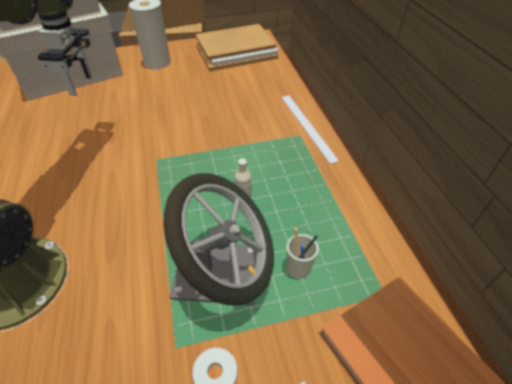

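The scene view shows the wheel's hub near (203,172), the brass valve near (183,204), the cup at (198,253), the glue at (302,218) and the tape at (134,194). The side view shows the valve near (251,268). Next I'll fit the tyre as a torus from the depth images to get the stand's place and yaw.

```bash
cat > h.py <<'E'
import numpy as np,cv2
from scipy.optimize import least_squares
def load(n,k=0):
    z=np.load(f'pics/{n}{k}.npz');return z
def cloud(z):
    p,d,K,R,t=[z[i] for i in ('p','d','K','R','t')]
    v,u=np.mgrid[:384,:512]
    c=np.stack([(u-K[0,2])/K[0,0]*d,(v-K[1,2])/K[1,1]*d,d],-1)
    return (c-t)@R   # R^T(c-t)
def frame(yaw):
    a=np.array([np.cos(yaw),np.sin(yaw),0]);u=np.array([0,0,1.])
    z=(a+u)/2**.5; x=(a-u)/2**.5   # -x uphill: toward robot & up
    return np.stack([x,np.cross(z,x),z],1)
E
python3 - <<'E'
from h import *
P=[]
for n in ("scene","side"):
    z=load(n);X=cloud(z);p=z['p'].astype(int)
    m=(p.max(2)<60)&(z['d']>0)&(X[...,2]>50)&(X[...,2]<300)&(X[...,0]>250)&(abs(X[...,1])<400)
    lab=cv2.connectedComponentsWithStats(m.astype(np.uint8));i=1+np.argmax(lab[2][1:,4]);Q=X[lab[1]==i];print(n,len(Q),Q.mean(0));P.append(Q)
def res(q,A):
    F=frame(q[2]);L=(A-[q[0],q[1],165])@F
    return np.hypot(np.hypot(L[:,0],L[:,1])-132,L[:,2])-18
for A in P+[np.vstack(P)]:
    m=A.mean(0);r=least_squares(res,[m[0],m[1],0],args=(A,),loss='soft_l1',f_scale=3);print(r.x.round(3),np.median(abs(r.fun)).round(2), np.median(abs(res(r.x,A))).round(2))
q=r.x;F=frame(q[2]);o=np.array([q[0],q[1],165])
np.savez('fit.npz',q=q,F=F,o=o)
for n in ("scene","side"):
    z=load(n);X=cloud(z);p=z['p'].astype(int);L=(X-o)@F
    hsv=cv2.cvtColor(z['p'],cv2.COLOR_RGB2HSV)
    rr=np.hypot(L[...,0],L[...,1])
    m=(rr<113)&(rr>80)&(abs(L[...,2])<14)&(z['d']>0)&(hsv[...,1]>120)
    V=L[m];print(n,m.sum(),np.median(V,0).round(1)); 
    # angle: valve at -x for 0, -y for +: valve=(-cos,-sin)
    a=np.median(V,0);print('angle',np.arctan2(-a[1],-a[0])%(2*np.pi))
    s=(rr<95)&(rr>40)&(abs(L[...,2]-12)<14)&(z['d']>0)&(hsv[...,1]<=90)
    an=np.degrees(np.arctan2(-L[s][:,1],-L[s][:,0]));ph=np.angle(np.exp(5j*np.radians(an)).mean())/5;print('spoke mod72',np.degrees(ph)%72,'-> valve=+36',(np.degrees(ph)+36)%72)
    for nm,c in dict(cup=(198,262),glue=(302,225),tape=(124,194)).items():
        if n=='scene':print(nm,X[c[1],c[0]].round())
E
```

```text
scene 3535 [529.17262284 -99.21292733 177.83851505]
side 1544 [ 487.92017028 -231.20291901  173.83266228]
[ 5.38502e+02 -1.13155e+02 -1.30000e-01] 3.87 3.87
[ 5.18255e+02 -1.09965e+02 -3.22000e-01] 0.56 0.56
[ 5.36313e+02 -1.18138e+02 -4.91000e-01] 3.53 3.53
scene 27 [ 74.7 -35.   -5.4]
angle 2.70392338399315
spoke mod72 46.66594745492099 -> valve=+36 10.665947454920989
cup [ 723. -136.   67.]
glue [635. 132.  66.]
tape [ 449. -355.   23.]
side 22 [ 77.4 -38.4  -4.6]
angle 2.681442381204971
spoke mod72 46.474548924551954 -> valve=+36 10.474548924551957
```

```bash
cat > fit.py <<'E'
from h import *
import sys
P=[]
def res(q,A):
    F=frame(q[2]);L=(A-[q[0],q[1],165])@F
    return np.hypot(np.hypot(L[:,0],L[:,1])-132,L[:,2])-18
for n in ("scene","side"):
    z=load(n);X=cloud(z);p=z['p'].astype(int)
    m=(p.max(2)<75)&(z['d']>0)&(X[...,2]>40)&(X[...,2]<300)&(np.hypot(X[...,0]-525,X[...,1]+111)<180)
    P.append(X[m])
for A in P+[np.vstack(P)]:
    q=np.array([525,-111,-.2])
    for tol in (40,20,10,6,6):
        B=A[abs(res(q,A))<tol];r=least_squares(res,q,args=(B,),loss='soft_l1',f_scale=2);q=r.x
    print(q.round(3),len(A),len(B),np.median(abs(res(q,B))).round(2))
F=frame(q[2]);o=np.array([q[0],q[1],165]);np.savez('fit.npz',q=q,F=F,o=o)
for n in ("scene","side"):
    z=load(n);X=cloud(z);L=(X-o)@F;hsv=cv2.cvtColor(z['p'],cv2.COLOR_RGB2HSV);rr=np.hypot(L[...,0],L[...,1])
    m=(rr<113)&(rr>80)&(abs(L[...,2])<14)&(z['d']>0)&(hsv[...,1]>120)
    a=np.median(L[m],0);print(n,m.sum(),a.round(1),'valve deg',np.degrees(np.arctan2(-a[1],-a[0]))%360)
    s=(rr<95)&(rr>40)&(abs(L[...,2]-12)<14)&(z['d']>0)&(hsv[...,1]<=90)
    an=np.degrees(np.arctan2(-L[s][:,1],-L[s][:,0]));ph=np.degrees(np.angle(np.exp(5j*np.radians(an)).mean())/5)
    print('valve mod72 from spokes',(ph+36)%72,'=>',[(ph+36)%72+72*k for k in range(5)])
E
python3 fit.py
```

```text
[ 5.15823e+02 -1.10497e+02 -3.23000e-01] 3976 3673 1.18
[ 5.18295e+02 -1.10012e+02 -3.23000e-01] 4199 3885 0.61
[ 5.17031e+02 -1.10247e+02 -3.21000e-01] 8175 7571 1.01
scene 48 [ 78.6 -38.3   6.1] valve deg 153.99871200430354
valve mod72 from spokes 8.78893607312261 => [np.float64(8.78893607312261), np.float64(80.78893607312261), np.float64(152.7889360731226), np.float64(224.7889360731226), np.float64(296.7889360731226)]
side 29 [ 86.1 -46.5   5. ] valve deg 151.60747515155828
valve mod72 from spokes 8.829428693716732 => [np.float64(8.829428693716732), np.float64(80.82942869371674), np.float64(152.82942869371672), np.float64(224.82942869371672), np.float64(296.82942869371675)]
```

```bash
cat > plan.py <<'E'
# plan.py: tool shifts from the present pose to finger poses given as contact spoke angle phi (deg), or raw point
from h import *
from cell import manip
from scipy.spatial.transform import Rotation as Ro
f=np.load('fit.npz');F,o,yaw=f['F'],f['o'],f['q'][2]
T=0.4
def Rt(T=T):
    a=np.array([np.cos(yaw),np.sin(yaw),0]);u=np.array([0,0,1.])
    z=-u*np.cos(T)-a*np.sin(T);y=np.cross(u,a);return np.stack([np.cross(y,z),y,z],1)
def tip(phi,r=58,d=None,back=0,depth=-8,lift=0,side=1):
    """tip so the finger axis, at spoke height 13, touches spoke phi on its growing-phi side (+back mm of air)"""
    p=np.radians(phi)
    if d is None:d=6+12.5*abs(np.cos(p))+8*abs(np.sin(p))
    rad=np.array([-np.cos(p),-np.sin(p)]);tan=np.array([np.sin(p),-np.cos(p)])*side
    c=np.array([*(r*rad+(d+back)*tan),13.]);W=o+F@c;z=Rt()[:,2];zl=F.T@z
    return W+z*((depth-13)/zl[2]-lift)
def show(pts,Rg=None):
    s=manip.read_state();p=np.array(s['eef_pos']);R=Ro.from_euler('xyz',s['eef_rot'])
    Rg=Rt() if Rg is None else Rg
    rv=(R.inv()*Ro.from_matrix(Rg)).as_rotvec()
    print('clock',s['clock'],'pos',p.round(1),'wf',np.round(s['wrist_force'],1),'rotvec',rv.round(3))
    for W in pts:print(W.round(0),'shift',R.inv().apply(W-p).round(1))
E
python3 - <<'E'
from plan import *
e=tip(44.8,back=14)
show([e,tip(44.8,back=14,lift=150)])
E
python3 -m crank '[[0,0,0,-50,0,0,0],[0,0,0,-100,0,0,0],[0,0,0,-150,0,0,0],[0,0,0,-200,0,0,0],[0,0,0,-240,0,0,0],[0,0,0,-240,0,0,0],[0,0,0,-240,0,0,0]]' 30
```

```text
clock 0.1 pos [198.2 512.8 165.3] wf [-0.8  0.9 -0.6] rotvec [ 0.009  0.4   -0.047]
[ 485. -169.  165.] shift [-513.6 -532.     0.6]
[ 541. -187.  303.] shift [-571.9 -529.4 -137.6]
clock: 0.8
eef_pos: [198.3, 513.1, 405.5]
eef_rot: [-3.142, 0.0, 2.773]
wrist_force: [-0.3, -0.1, -0.6]
finger_gap: 41.2
finger_force: 0.0
```

```bash
python3 -m crank '[[0,-50,-46,0,0,0,0],[0,-90,-80,0,0,0,0],[0,-120,-110,0,0,0,0],[0,-150,-140,0,0,0,0],[0,-180,-170,0,0,0,0],[0,-210,-200,0,0,0,0],[0,-240,-230,0,0,0,0],[0,-270,-260,0,0,0,0],[0,-300,-280,0,0,0,0],[0,-300,-280,0,0,0,0]]'; python3 - <<'E'
from plan import *
show([tip(44.8,back=14,lift=180)])
E
```

```text
clock: 1.8
eef_pos: [378.2, 141.0, 403.8]
eef_rot: [-3.139, -0.003, 2.769]
wrist_force: [-0.9, -0.2, -0.0]
finger_gap: 0.8
finger_force: 0.0
clock 1.8 pos [378.2 141.  403.8] wf [-0.9 -0.2 -0. ] rotvec [ 0.008  0.397 -0.052]
[ 552. -191.  331.] shift [-282.8 -245.4   72.7]
```

```bash
python3 -m crank '[[0,-30,-28,0,0,0,0],[0,-60,-55,0,0,0.05,0],[0,-95,-85,0,0,0.1,-0.01],[0,-130,-115,0,0,0.16,-0.02],[0,-165,-145,0,0,0.22,-0.03],[0,-200,-175,0,0,0.28,-0.04],[0,-235,-205,20,0,0.34,-0.05],[0,-265,-230,40,0,0.4,-0.05],[0,-280,-243,60,0,0.4,-0.05],[0,-280,-243,60,0,0.4,-0.05]]'; python3 - <<'E'
from plan import *
from cell import optics
show([tip(44.8,back=14,lift=180),tip(44.8,back=14,lift=60),tip(44.8,back=14)])
p,d=optics.camera('scene');cv2.imwrite('pics/s1.png',cv2.resize(cv2.cvtColor(p[60:300,80:360],cv2.COLOR_RGB2BGR),None,fx=2,fy=2))
E
```

```text
clock: 2.8
eef_pos: [551.2, -185.1, 339.4]
eef_rot: [3.131, -0.41, 2.824]
wrist_force: [0.2, 0.7, -0.6]
finger_gap: 0.8
finger_force: 0.0
clock 2.8 pos [ 551.2 -185.1  339.4] wf [ 0.2  0.7 -0.6] rotvec [ 0.01  -0.01   0.003]
[ 552. -191.  331.] shift [-5.6 -5.2  6.6]
[ 508. -176.  220.] shift [ -6.9  -6.4 126.6]
[ 485. -169.  165.] shift [ -7.5  -7.  186.6]
```

View pics/s1.png

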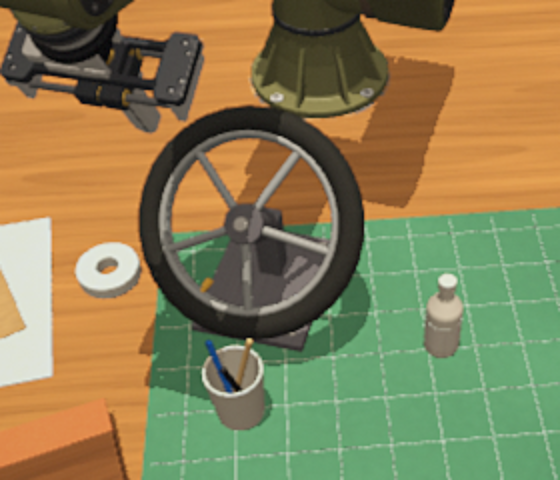

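The fingers hang above the wheel's robot-right side, at about (150,118) in this crop. The gap to enter lies between the spokes at (220,180) and (200,240). The valve is at (205,285). I'll go down in two stages.

```bash
python3 -m crank '[[0,-3,-3,40,0.01,-0.01,0],[0,-7,-6,80,0.01,-0.01,0],[0,-7,-6,110,0.01,-0.01,0],[0,-7,-6,130,0.01,-0.01,0],[0,-7,-6,130,0.01,-0.01,0],[0,-7,-6,130,0.01,-0.01,0]]'; python3 - <<'E'
from plan import *
from cell import optics
show([tip(44.8,back=14)])
p,d=optics.camera('scene');cv2.imwrite('pics/s2.png',cv2.resize(cv2.cvtColor(p[90:250,110:310],cv2.COLOR_RGB2BGR),None,fx=3,fy=3))
E
```

```text
clock: 3.45
eef_pos: [507.7, -173.7, 225.4]
eef_rot: [3.141, -0.387, 2.827]
wrist_force: [1.1, -0.1, -0.4]
finger_gap: 0.6
finger_force: 0.0
clock 3.45 pos [ 507.7 -173.7  225.4] wf [ 1.1 -0.1 -0.4] rotvec [-0.002  0.013  0.006]
[ 485. -169.  165.] shift [-1.7 -2.1 64.3]
```

View pics/s2.png

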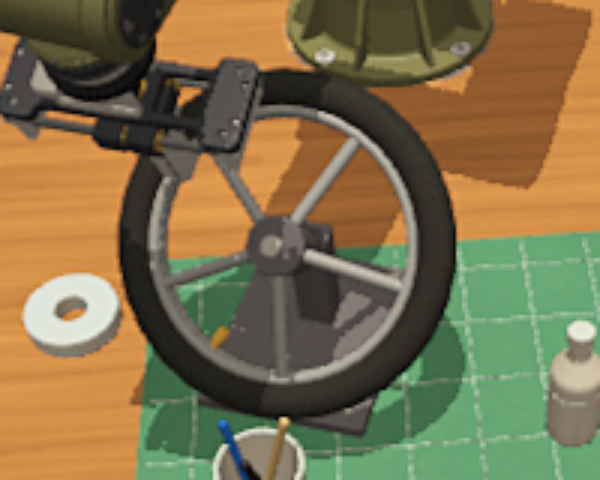

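The fingertip, at about (182,178) in this crop, is above the intended gap and clear of the spokes at (235,190) and (205,270). I'll go on down.

```bash
python3 -m crank '[[0,-2,-2,20,0,0.01,0],[0,-2,-2,40,0,0.01,0],[0,-2,-2,55,0,0.01,0],[0,-2,-2,64,0,0.01,0],[0,-2,-2,64,0,0.01,0],[0,-2,-2,64,0,0.01,0]]'; python3 - <<'E'
from plan import *
show([tip(a) for a in (44.8,35,25,15,5,-5,-15,-23,-31.6)])
E
```

```text
clock: 4.1
eef_pos: [486.0, -169.6, 164.5]
eef_rot: [3.141, -0.398, 2.826]
wrist_force: [0.7, 0.7, -0.4]
finger_gap: 0.3
finger_force: 0.0
clock 4.1 pos [ 486.  -169.6  164.5] wf [ 0.7  0.7 -0.4] rotvec [-0.001  0.002  0.005]
[ 482. -157.  172.] shift [10.1 10.7 -4.1]
[ 478. -150.  178.] shift [18.3 15.9 -7.5]
[ 474. -142.  184.] shift [ 25.9  22.9 -10.6]
[ 472. -132.  189.] shift [ 32.4  31.8 -13.3]
[ 472. -121.  193.] shift [ 37.2  42.1 -15.3]
[ 473. -110.  195.] shift [ 40.3  52.3 -16.6]
[ 475. -101.  197.] shift [ 41.9  61.8 -17.3]
[477. -93. 197.] shift [ 42.   70.  -17.3]
[481. -85. 196.] shift [ 41.   78.9 -16.9]
```

```bash
python3 -m crank '[[0,5,5,-2,0,0,0],[0,10,10,-4,0,0,0],[0,14,13,-6,0,0,0],[0,18,16,-7,0,0,0],[0,22,19.5,-9,0,0,0],[0,26,23,-11,0,0,0],[0,29,27,-12,0,0,0],[0,32,32,-13,0,0,0],[0,35,37,-14,0,0,0],[0,37,42,-15,0,0,0]]'; python3 - <<'E'
from plan import *
show([tip(a) for a in (5,-5,-15,-23,-31.6)])
E
```

```text
clock: 5.1
eef_pos: [471.5, -120.3, 191.8]
eef_rot: [3.141, -0.4, 2.826]
wrist_force: [0.3, -1.0, -0.6]
finger_gap: 0.5
finger_force: 0.0
clock 5.1 pos [ 471.5 -120.3  191.8] wf [ 0.3 -1.  -0.6] rotvec [-0.001  0.     0.005]
[ 472. -121.  193.] shift [-0.2 -0.3 -1.4]
[ 473. -110.  195.] shift [ 2.8  9.8 -2.7]
[ 475. -101.  197.] shift [ 4.5 19.4 -3.3]
[477. -93. 197.] shift [ 4.6 27.5 -3.4]
[481. -85. 196.] shift [ 3.5 36.5 -3. ]
```

```bash
python3 -m crank '[[0,2,5,-1,0,0,0],[0,3,10,-2,0,0,0],[0,4,15,-3,0,0,0],[0,4.5,20,-3,0,0,0],[0,4.5,24,-3,0,0,0],[0,4.5,28,-3,0,0,0],[0,4,32,-3,0,0,0],[0,4,32,-3,0,0,0]]'; cat > look.py <<'E'
from h import *
from cell import optics
import sys
f=np.load('fit.npz');F,o=f['F'],f['o']
for n in ('scene','side'):
    c=optics.calibration(n);p,d=optics.camera(n);z=dict(p=p,d=d,K=np.array(c['camera_matrix']),R=np.array(c['R']),t=np.array(c['t']))
    X=cloud(z);L=(X-o)@F;hsv=cv2.cvtColor(p,cv2.COLOR_RGB2HSV);rr=np.hypot(L[...,0],L[...,1])
    m=(rr<113)&(rr>80)&(abs(L[...,2])<14)&(d>0)&(hsv[...,1]>120)
    a=np.median(L[m],0) if m.sum() else np.zeros(3);print(n,m.sum(),'valve',a.round(1),np.degrees(np.arctan2(-a[1],-a[0])).round(1))
    s=(rr<95)&(rr>35)&(abs(L[...,2]-14)<8)&(d>0)&(hsv[...,1]<=90)
    an=np.degrees(np.arctan2(-L[s][:,1],-L[s][:,0]))%360
    h=np.histogram(an,36,(0,360))[0];print('spokes',[(10*i+5,int(k)) for i,k in enumerate(h) if k>8])
    ph=np.degrees(np.angle(np.exp(5j*np.radians(an)).mean())/5);print('mod72 valve',((ph+36)%72).round(1))
    if len(sys.argv)>1 and n=='scene':cv2.imwrite('pics/'+sys.argv[1]+'.png',cv2.resize(cv2.cvtColor(p[90:250,110:310],cv2.COLOR_RGB2BGR),None,fx=3,fy=3))
E
python3 look.py s3; python3 - <<'E'
from plan import *
show([tip(-31.6)])
E
```

```text
clock: 5.9
eef_pos: [479.3, -89.2, 195.9]
eef_rot: [3.141, -0.4, 2.826]
wrist_force: [-0.1, -1.0, -0.6]
finger_gap: 0.5
finger_force: 0.0
scene 33 valve [ 83.4 -42.1   4.4] 153.2
spokes [(35, 14), (45, 75), (115, 78), (125, 12), (185, 53), (195, 54), (255, 33), (265, 82), (325, 24), (335, 66)]
mod72 valve 8.8
side 33 valve [ 85.3 -46.8   3.8] 151.2
spokes [(45, 118), (55, 12), (105, 10), (115, 152), (185, 81), (335, 47)]
mod72 valve 7.8
clock 6.0 pos [479.1 -89.6 195.9] wf [ 0.1 -0.   0.6] rotvec [-0.001  0.     0.005]
[481. -85. 196.] shift [-0.2  5.  -0.2]
```

View pics/s3.png

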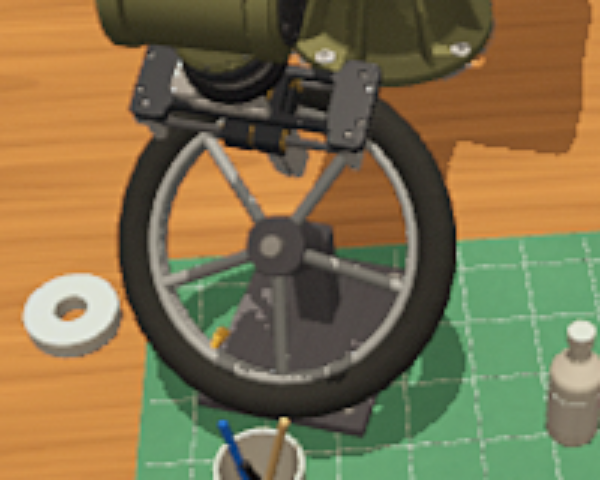

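The scene view shows the wheel unmoved: the spokes and the valve at (220,338) are where they were. The fingertip at (290,165) seems to lie in front of the spokes, so it passed over them. I'll check the tip's depth against the depth image.

```bash
python3 - <<'E'
from h import *
from cell import optics,manip
f=np.load('fit.npz');F,o=f['F'],f['o']
s=manip.read_state();p=np.array(s['eef_pos']);print('tcp in spindle',((p-o)@F).round(1))
from scipy.spatial.transform import Rotation as Ro
R=Ro.from_euler('xyz',s['eef_rot']).as_matrix()
for n in('scene','side'):
    c=optics.calibration(n);P,d=optics.camera(n);K,Rc,t=[np.array(c[k]) for k in('camera_matrix','R','t')]
    X=cloud(dict(p=P,d=d,K=K,R=Rc,t=t))
    q=K@(Rc@p+t);print(n,'tcp px',q[:2]/q[2],'crop',(q[:2]/q[2]-[110,90])*3, 'depth exp',q[2],'img',d[int(q[1]/q[2]),int(q[0]/q[2])])
    T=(X-p)@R; m=(d>0)&(abs(T[...,0])<16)&(abs(T[...,1])<30)&(T[...,2]>-60)&(T[...,2]<40)
    Q=T[m];print(len(Q));
    for a in range(-60,40,10):
        k=Q[(Q[:,2]>=a)&(Q[:,2]<a+10)]
        if len(k):print(a,len(k),k.min(0).round(0),k.max(0).round(0))
E
```

```text
tcp in spindle [-51.9   7.7  -8.2]
scene tcp px [210.82352847 152.12583577] crop [302.47058542 186.37750732] depth exp 1114.993390378444 img 1389.8833
94
-60 25 [ -9. -10. -59.] [ 10.  13. -50.]
-50 11 [ -8. -13. -50.] [  1.  10. -42.]
-40 6 [  6.  26. -33.] [ 16.  30. -31.]
-30 50 [-15.  11. -30.] [ 15.  29. -21.]
-20 2 [-11.  20. -19.] [ -7.  25. -16.]
side tcp px [202.53837264 222.20085213] crop [277.61511792 396.60255638] depth exp 765.7608832043766 img 1009.54474
13
-60 3 [ -3. -13. -52.] [  8. -12. -50.]
-50 3 [ -9. -13. -49.] [ -1. -12. -49.]
-40 2 [ 14.  26. -32.] [ 15.  30. -32.]
-30 2 [ 14.  25. -27.] [ 15.  27. -26.]
-20 3 [-16.   9. -19.] [-12.  11. -18.]
```

```bash
python3 -m crank '[[0,0,0,-40,0,0,0],[0,0,0,-80,0,0,0],[0,0,0,-120,0,0,0],[0,0,0,-120,0,0,0],[0,0,0,-120,0,0,0]]'; cat > fing.py <<'E'
from h import *
from cell import optics,manip
from scipy.spatial.transform import Rotation as Ro
import sys
c=optics.calibration('scene');s=manip.read_state();P,d=optics.camera('scene');K,Rc,t=[np.array(c[k]) for k in('camera_matrix','R','t')]
p=np.array(s['eef_pos']);R=Ro.from_euler('xyz',s['eef_rot']).as_matrix()
T=(cloud(dict(p=P,d=d,K=K,R=Rc,t=t))-p)@R;m=(d>0)&(abs(T[...,0])<40)&(abs(T[...,1])<100)&(T[...,2]>-120)&(T[...,2]<20)
Q=T[m];print('gap',s['finger_gap'])
for a in range(-120,20,10):
    k=Q[(Q[:,2]>=a)&(Q[:,2]<a+10)]
    if len(k):print(a,len(k),k.min(0).round(0),k.max(0).round(0))
q=K@(Rc@p+t);q=(q[:2]/q[2]).astype(int);B=cv2.cvtColor(P,cv2.COLOR_RGB2BGR).copy();B[q[1],q[0]]=(0,0,255)
cv2.imwrite('pics/'+sys.argv[1]+'.png',cv2.resize(B[max(0,q[1]-70):q[1]+40,q[0]-70:q[0]+70],None,fx=3,fy=3,interpolation=0))
E
python3 fing.py f1; python3 -m crank '[[30,0,0,0,0,0,0],[30,0,0,0,0,0,0],[30,0,0,0,0,0,0],[30,0,0,0,0,0,0]]';python3 fing.py f2; python3 -c "
import cv2,numpy as np
a,b=cv2.imread('pics/f1.png'),cv2.imread('pics/f2.png');h=min(len(a),len(b));cv2.imwrite('pics/f12.png',cv2.resize(np.hstack([a[:h],b[:h]]),None,fx=.95,fy=.95))"
```

```text
clock: 6.6
eef_pos: [523.6, -104.4, 306.3]
eef_rot: [3.141, -0.399, 2.825]
wrist_force: [0.1, 0.0, -0.3]
finger_gap: 0.2
finger_force: 0.0
gap 0.1560375644506076
-110 8 [  -9.    7. -106.] [  10.   13. -100.]
-100 15 [  -9.   -7. -100.] [ 12.  12. -90.]
-90 28 [ -9. -12. -90.] [  5.  13. -80.]
-80 38 [ -9. -13. -80.] [ 10.  12. -70.]
-70 30 [ -9. -11. -70.] [  9.  12. -60.]
-60 32 [ -9. -14. -60.] [  9.  12. -50.]
-50 17 [ -8.  -8. -50.] [  3.  12. -42.]
clock: 7.05
eef_pos: [523.4, -104.1, 306.4]
eef_rot: [3.141, -0.4, 2.826]
wrist_force: [0.4, -0.7, -1.0]
finger_gap: 27.3
finger_force: 0.0
gap 27.2507819506558
-120 6 [   0.  -17. -119.] [   4.  -15. -110.]
-110 25 [  -9.  -27. -109.] [   8.   26. -100.]
-100 33 [  -9.  -25. -100.] [ 10.  26. -90.]
-90 37 [ -9. -26. -90.] [  5.  25. -80.]
-80 37 [ -9. -26. -80.] [  9.  26. -70.]
-70 45 [ -9. -26. -70.] [ 11.  26. -60.]
-60 43 [ -9. -25. -60.] [ 10.  25. -50.]
-50 24 [ -8. -25. -50.] [  9.  25. -41.]
-40 2 [ -5. -16. -39.] [ -3. -15. -37.]
```

View pics/f12.png

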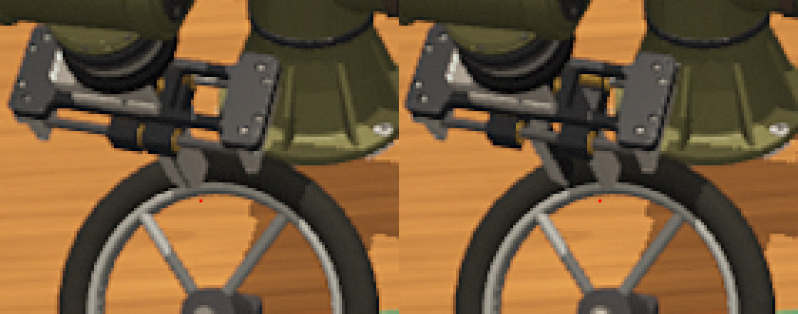

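```bash
sed -i 's/-120)&/-200)\&/; s/range(-120,20,10)/range(-200,20,10)/' fing.py; python3 -m crank '[[0,0,0,0,0,0,0],[0,0,0,0,0,0,0],[0,0,0,0,0,0,0],[0,0,0,0,0,0,0],[0,0,0,0,0,0,0]]'; python3 fing.py f3; sed 's/scene/side/' fing.py > fs.py; python3 fs.py f4
```

```text
clock: 7.6
eef_pos: [523.5, -104.2, 306.5]
eef_rot: [3.141, -0.4, 2.826]
wrist_force: [0.7, -0.1, -0.5]
finger_gap: 0.4
finger_force: 0.0
gap 0.39440064478754844
-200 32 [ -20.  -38. -199.] [  -3.   16. -190.]
-190 462 [ -34.  -88. -190.] [  34.   88. -180.]
-180 1043 [ -34.  -90. -180.] [  35.   89. -170.]
-170 211 [ -34.  -87. -170.] [  36.   88. -160.]
-160 366 [ -33.  -80. -160.] [  27.   85. -150.]
-150 119 [ -33.  -80. -150.] [  34.   80. -140.]
-140 26 [ -31.  -79. -140.] [  31.   80. -135.]
-110 8 [  -8.    7. -110.] [  10.   13. -100.]
-100 15 [  -9.  -12. -100.] [ 10.  12. -90.]
-90 30 [ -9. -13. -89.] [  6.  12. -80.]
-80 33 [ -9. -12. -80.] [  9.  12. -71.]
-70 32 [ -9. -13. -70.] [ 10.  12. -60.]
-60 34 [ -9. -12. -59.] [ 10.  12. -50.]
-50 17 [ -9. -12. -50.] [ 11.  11. -41.]
gap 0.3162343110147426
```

The whole gripper, fingers and body alike, sits about 40 mm further back along the tool z than the reported TCP says. I'll add 40 mm to every target and redo the entry.

```bash
sed -i 's/-lift)$/-lift+40)/' plan.py; python3 - <<'E'
from plan import *
show([tip(44.8,back=14,lift=100),tip(44.8,back=14,lift=20),tip(44.8,back=14)])
E
```

```text
clock 7.7 pos [ 523.5 -104.2  306.5] wf [ 0.1 -1.1 -0.1] rotvec [-0.001  0.     0.005]
[ 508. -176.  220.] shift [-40.1 -73.2  76.3]
[ 478. -166.  147.] shift [-40.1 -73.1 156.3]
[ 471. -164.  128.] shift [-40.1 -73.1 176.3]
```

```bash
python3 -m crank '[[0,-20,-36,0,0,0,0],[0,-40,-73,10,0,0,0],[0,-40,-73,40,0,0,0],[0,-40,-73,75,0,0,0],[0,-40,-73,100,0,0,0],[0,-40,-73,125,0,0,0],[0,-40,-73,145,0,0,0],[0,-40,-73,160,0,0,0],[0,-40,-73,176,0,0,0],[0,-40,-73,176,0,0,0]]'; python3 - <<'E'
from plan import *
show([tip(a) for a in (44.8,35,25,15,5,-5,-15,-23,-31.6)])
E
```

```text
clock: 8.7
eef_pos: [469.7, -163.2, 127.5]
eef_rot: [3.141, -0.403, 2.826]
wrist_force: [-0.7, -0.3, 0.8]
finger_gap: 0.4
finger_force: 0.0
clock 8.7 pos [ 469.7 -163.2  127.5] wf [-0.7 -0.3  0.8] rotvec [-0.001 -0.003  0.005]
[ 467. -152.  135.] shift [ 8.4  9.8 -5. ]
[ 463. -145.  142.] shift [16.6 14.9 -8.3]
[ 460. -137.  147.] shift [ 24.3  22.  -11.4]
[ 458. -127.  152.] shift [ 30.7  30.8 -14. ]
[ 457. -116.  156.] shift [ 35.6  41.2 -16. ]
[ 458. -105.  159.] shift [ 38.6  51.3 -17.2]
[460. -96. 160.] shift [ 40.2  60.9 -17.9]
[463. -88. 160.] shift [ 40.4  69.  -18. ]
[466. -80. 159.] shift [ 39.3  78.  -17.6]
```

```bash
python3 -m crank '[[0,4,5,-2,0,0,0],[0,8,9,-5,0,0,0],[0,12,12,-7,0,0,0],[0,16,15,-8,0,0,0],[0,20,18,-10,0,0,0],[0,24,22,-11,0,0,0],[0,27,26,-13,0,0,0],[0,30,31,-14,0,0,0],[0,33,36,-15,0,0,0],[0,35,41,-16,0,0,0]]'; python3 look.py s4;  python3 - <<'E'
from plan import *
show([tip(a) for a in (5,-5,-15,-23,-31.6)])
E
```

```text
clock: 9.7
eef_pos: [458.6, -116.1, 157.3]
eef_rot: [3.141, -0.4, 2.826]
wrist_force: [1.5, -2.5, -2.4]
finger_gap: 0.5
finger_force: 1.3
scene 43 valve [ 36.  -84.4   4.9] 113.1
spokes [(5, 55), (15, 16), (25, 10), (75, 70), (145, 50), (155, 49), (215, 23), (225, 82), (285, 9), (295, 92)]
mod72 valve 42.4
side 31 valve [ 35.3 -91.4   4.2] 111.1
spokes [(5, 61), (75, 120), (145, 136), (215, 40), (225, 23)]
mod72 valve 38.7
clock 9.8 pos [ 458.7 -115.7  157.5] wf [-0.7  1.2  0.4] rotvec [-0.001 -0.     0.006]
[ 457. -116.  156.] shift [ 0.7 -0.6  1.7]
[ 458. -105.  159.] shift [3.7 9.6 0.5]
[460. -96. 160.] shift [ 5.3 19.2 -0.2]
[463. -88. 160.] shift [ 5.5 27.3 -0.3]
[466. -80. 159.] shift [ 4.4 36.2  0.1]
```

The wheel follows as planned: the valve is now at about 112°. I'll go on.

```bash
python3 -m crank '[[0,2,5,0,0,0,0],[0,4,10,0,0,0,0],[0,5,15,0,0,0,0],[0,5.5,20,0,0,0,0],[0,5.5,24,0,0,0,0],[0,5.5,28,0,0,0,0],[0,5,32,0,0,0,0],[0,4.5,36,0,0,0,0],[0,4.5,36,0,0,0,0]]'; python3 look.py s5;  python3 - <<'E'
from plan import *
show([tip(-31.6,back=6,lift=60)])
E
```

```text
clock: 10.7
eef_pos: [466.2, -80.3, 158.9]
eef_rot: [3.14, -0.4, 2.826]
wrist_force: [-0.9, -0.4, -0.2]
finger_gap: 0.6
finger_force: 0.3
scene 41 valve [-26.2 -92.3   3.4] 74.2
spokes [(35, 49), (45, 25), (105, 27), (115, 63), (185, 90), (195, 11), (255, 76), (265, 34), (325, 54), (335, 28), (345, 9)]
mod72 valve 5.1
side 27 valve [-23.7 -92.    4.9] 75.5
spokes [(35, 49), (45, 90), (105, 97), (115, 70), (175, 38), (185, 65), (255, 31), (335, 15)]
mod72 valve 3.3
clock 10.8 pos [466.2 -80.7 159. ] wf [-1.2 -0.1 -0.2] rotvec [-0.001  0.     0.005]
[485. -92. 217.] shift [  3.2  -4.5 -61.2]
```

```bash
python3 -m crank '[[0,0,-4,0,0,0,0],[0,0,-4,-30,0,0,0],[0,0,-4,-65,0,0,0],[0,0,-4,-80,0,0,0],[0,0,-4,-80,0,0,0]]'; python3 look.py s6;  python3 - <<'E'
from plan import *
show([tip(40.2,r=50,back=9,lift=70),tip(40.2,r=50,back=9)])
E
```

```text
clock: 11.3
eef_pos: [495.3, -95.1, 234.1]
eef_rot: [3.141, -0.396, 2.825]
wrist_force: [-0.1, -0.4, -1.2]
finger_gap: 0.8
finger_force: 0.0
scene 44 valve [-26.4 -89.8   4.1] 73.6
spokes [(35, 60), (45, 27), (105, 28), (115, 62), (185, 85), (195, 11), (255, 74), (265, 35), (325, 71), (335, 29)]
mod72 valve 4.6
side 26 valve [-24.3 -92.1   4.8] 75.2
spokes [(35, 45), (45, 89), (105, 97), (115, 62), (175, 34), (185, 63), (255, 38), (265, 24), (325, 44), (335, 114)]
mod72 valve 4.5
clock 11.4 pos [494.  -94.6 231.8] wf [-0.2 -0.  -0.2] rotvec [-0.001 -0.001  0.005]
[ 498. -162.  194.] shift [-37.7 -62.7  24.6]
[ 472. -153.  130.] shift [-37.7 -62.6  94.6]
```

```bash
python3 -m crank '[[0,-19,-31,0,0,0,0],[0,-38,-63,5,0,0,0],[0,-38,-63,25,0,0,0],[0,-38,-63,45,0,0,0],[0,-38,-63,60,0,0,0],[0,-38,-63,75,0,0,0],[0,-38,-63,85,0,0,0],[0,-38,-63,95,0,0,0],[0,-38,-63,95,0,0,0]]'; python3 - <<'E'
from plan import *
show([tip(a,r=50) for a in (40.5,30,20,10,0,-10,-20,-25,-30,-36)])
E
```

```text
clock: 12.3
eef_pos: [472.0, -153.4, 129.1]
eef_rot: [3.141, -0.402, 2.826]
wrist_force: [-0.1, -1.1, -0.1]
finger_gap: 0.7
finger_force: 0.0
clock 12.3 pos [ 472.  -153.4  129.1] wf [-0.1 -1.1 -0.1] rotvec [-0.001 -0.002  0.005]
[ 471. -146.  134.] shift [ 5.1  7.  -3. ]
[ 467. -139.  140.] shift [12.7 12.2 -6.1]
[ 464. -131.  145.] shift [19.3 18.9 -8.8]
[ 463. -122.  149.] shift [ 24.7  27.2 -11. ]
[ 463. -112.  152.] shift [ 28.5  36.8 -12.5]
[ 464. -104.  154.] shift [ 30.9  44.6 -13.5]
[466. -95. 155.] shift [ 32.1  53.2 -14. ]
[467. -91. 155.] shift [ 32.2  57.7 -14.1]
[469. -87. 154.] shift [ 31.8  62.3 -14. ]
[471. -82. 154.] shift [ 30.8  67.9 -13.6]
```

```bash
python3 -m crank '[[0,3,4,-1,0,0,0],[0,6,8,-3,0,0,0],[0,10,10.5,-5,0,0,0],[0,13,13,-6,0,0,0],[0,16.5,16,-8,0,0,0],[0,19.5,19.5,-9,0,0,0],[0,22,24,-10,0,0,0],[0,25,28,-11,0,0,0],[0,27,32,-12,0,0,0],[0,28.5,37,-12.5,0,0,0]]'; python3 look.py s7;  python3 - <<'E'
from plan import *
show([tip(a,r=50) for a in (0,-10,-20,-25,-30,-36)])
E
```

```text
clock: 13.3
eef_pos: [464.0, -111.7, 153.0]
eef_rot: [3.141, -0.4, 2.825]
wrist_force: [0.2, -3.0, -3.1]
finger_gap: 0.6
finger_force: 2.0
scene 14 valve [-69.3  28.4   8.7] -22.3
spokes [(5, 32), (65, 36), (75, 50), (135, 16), (145, 83), (215, 77), (225, 34), (285, 56), (295, 49), (355, 37)]
mod72 valve 36.9
side 17 valve [-78.1 -55.6   4.8] 35.5
spokes [(5, 49), (65, 78), (75, 50), (135, 93), (145, 58), (205, 12), (215, 55), (355, 28)]
mod72 valve 33.2
clock 13.4 pos [ 464.1 -111.1  153.1] wf [-0.4 -0.1 -0.2] rotvec [-0.001 -0.     0.005]
[ 463. -112.  152.] shift [ 0.1 -0.9  1.4]
[ 464. -104.  154.] shift [2.5 6.9 0.4]
[466. -95. 155.] shift [ 3.7 15.4 -0.1]
[467. -91. 155.] shift [ 3.7 19.9 -0.1]
[469. -87. 154.] shift [ 3.4 24.5  0. ]
[471. -82. 154.] shift [ 2.4 30.1  0.4]
```

```bash
python3 -m crank '[[0,1.5,4,0,0,0,0],[0,2.5,8,0,0,0,0],[0,3.5,12,0,0,0,0],[0,3.7,15.5,0,0,0,0],[0,3.7,18,0,0,0,0],[0,3.6,20.5,0,0,0,0],[0,3.5,23,0,0,0,0],[0,3.2,25.5,0,0,0,0],[0,3,27,0,0,0,0],[0,3,27,0,0,0,0]]'; python3 look.py s8;  python3 - <<'E'
from plan import *
show([tip(a,r=50) for a in (-30,-33,-36)])
E
```

```text
clock: 14.4
eef_pos: [469.9, -85.1, 154.1]
eef_rot: [3.141, -0.4, 2.826]
wrist_force: [-1.7, -0.7, -0.6]
finger_gap: 0.4
finger_force: 0.9
scene 11 valve [-71.5  76.8   8.6] -47.0
spokes [(35, 36), (45, 19), (105, 29), (115, 60), (185, 85), (195, 10), (255, 74), (265, 34), (325, 38), (335, 25), (345, 12)]
mod72 valve 5.2
side 17 valve [-96.9  -9.9   4.7] 5.8
spokes [(35, 48), (45, 93), (105, 100), (115, 65), (175, 36), (185, 64), (255, 19), (335, 30)]
mod72 valve 3.2
clock 14.5 pos [469.9 -85.2 154.1] wf [-1.  -0.   0.2] rotvec [-0.001  0.     0.005]
[469. -87. 154.] shift [ 0.6 -1.9 -0.1]
[470. -84. 154.] shift [0.2 0.9 0.1]
[471. -82. 154.] shift [-0.4  3.7  0.3]
```

```bash
python3 -m crank '[[0,0,1,0,0,0,0],[0,0,2,0,0,0,0],[0,-0.3,3,0,0,0,0],[0,-0.4,3.7,0,0,0,0],[0,-0.4,3.7,0,0,0,0],[0,-0.4,3.7,0,0,0,0]]'; python3 -m crank '[[0,0,-3,0,0,0,0],[0,0,-5,0,0,0,0],[0,0,-5,-30,0,0,0],[0,0,-5,-70,0,0,0],[0,0,-5,-115,0,0,0],[0,0,-5,-160,0,0,0],[0,0,-5,-180,0,0,0],[0,0,-5,-180,0,0,0],[0,0,-5,-180,0,0,0]]'; python3 look.py s9
```

```text
clock: 15.1
eef_pos: [471.4, -82.0, 154.0]
eef_rot: [3.141, -0.4, 2.826]
wrist_force: [-2.5, -1.2, -1.2]
finger_gap: 0.5
finger_force: 1.2
clock: 16.0
eef_pos: [536.2, -108.6, 318.6]
eef_rot: [3.141, -0.401, 2.826]
wrist_force: [-0.0, 0.6, -1.3]
finger_gap: 0.3
finger_force: 0.0
scene 46 valve [-96.2  -0.7   4.7] 0.4
spokes [(35, 81), (105, 58), (115, 27), (175, 35), (185, 66), (245, 14), (255, 93), (325, 93)]
mod72 valve 0.9
side 19 valve [-97.7  -4.    5.1] 2.4
spokes [(35, 89), (45, 48), (105, 148), (115, 16), (175, 93), (185, 18), (255, 69), (325, 116), (335, 33)]
mod72 valve 0.8
```

View pics/s9.png

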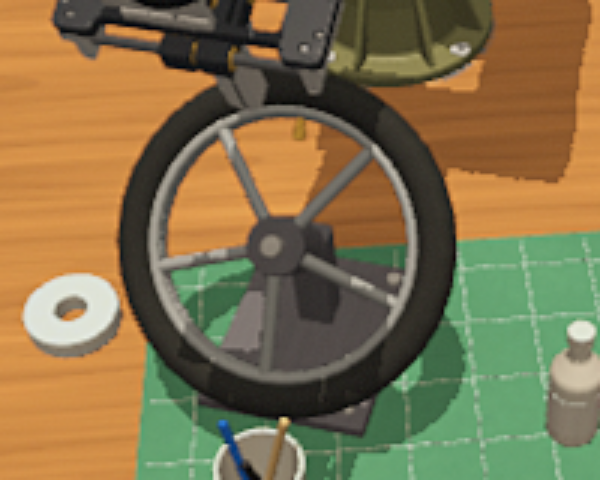

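The valve is at the top, at (299,128) in the crop and about 0.9° from the uphill line. The fingers are well clear of the wheel, and the tape, cup and glue stand as before. I'll hand it in.

```bash
python3 -c "
from cell import manip
print(manip.sign_off())"
```

```text
the job is handed in; nothing more can be done
None
```

I turned the wheel with two spoke pushes; the last image put the valve stem about 1° from straight up the slope, with the gripper clear and the other items where they were, and I handed the job in at about 16 s on the robot clock (no verdict was returned).

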